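# Turn a slide carrier over with a lifter

## Robot

A 7-joint arm with a two-finger parallel gripper is mounted at the origin on a cart in front of the work surface, level with it; the furniture and walls round the work are solid. World frame = base frame: x ahead of the robot, y to its left, z up, the work surface at z = 0. Lengths are in m, angles in rad, forces in N, time in s.
With the tool pointing down it reaches from about 0.425 to 0.925 m from the base axis. Payload 6.8 kg.
Tool frame: the origin (TCP) lies at the very end of the fingers, on their centre line; the grasp point (between the pads) lies 19 mm behind it; z points along the fingers, y is the line along which they close (so a half turn about z gives the same grasp; the last joint's range is limited). The gripper opens to 85 mm and grips with 20 to 120 N. Pads are 22 mm wide; open, the fingers measure 114 mm over their backs; the gripper's body (76 mm by 85 mm) begins 54 mm behind the grasp point. The pads swing forward as they close: fully open they stand 13 mm farther back than shut.
Start: joints at [-1.213, 0.477, 0.022, 1.555, -0.011, 1.109, -0.083], TCP at [0.303, 0.603, 0.231] pointing down, gripper open.
Joint ranges: [-2.96, 2.96], [-0.34, 2.1], [-1.41, 1.46], [0.24, 2.44], [-1.37, 4.51], [0.17, 1.92], [-2.96, 2.96]. Speed limits (rad/s): [2.39, 2.39, 3.14, 3.14, 3.14, 3.14, 3.14].

## Interface

Orientations are given as a unit quaternion [w, x, y, z].
In Python, from station import bot gives the robot as it stands.
- The arm moves only by the tool apply_moves, never from a script. Its argument "deltas" is a list of rows, each a list of 3 entries, a list of its own where there are three numbers: the closure, from 0 (fully open) to 1 (shut), then the shift along the tool's x, y, z in units of 0.2 m (1.0 is 0.2 m), then the turn about the tool's z in units of 2 pi rad (1.0 is 2 pi rad). A call has 1 to 12 rows; each row is the pose to reach, as a shift and turn from the pose commanded when the call began, along the tool's axes at that moment, turning the shorter way round; what a row does not reach only later rows make up. A row lasts 1/10 s, in which the tool goes at most 50 mm and 8.59 degrees, less where a joint would pass 70% of its speed; a pose out of reach is approached as far as the arm can. A call with a number of a shift or a turn outside -1 to 1 is refused whole. A call with a gripper value outside its range is refused whole. The fingers move at their own pace and stop on an object; "squeeze" is the grip in N (left out, the last holds). Time passes only in rows, so rows that repeat a pose let the fingers close. It gives the time, the measured TCP pose, the force, the opening and the grip force at its end, in the units of the state.
- bot.get_obs(): the state, without advancing time (a new reading comes with each control period).
- bot.read_camera(name): name is "side" or "top" or "wrist"; returns a dict with "color" (384x512x3 uint8, red, green, blue), "intrinsics" (3x3 intrinsics, pixels), "k1" (the pictures are not rectified: a ray, as slopes to the right and down, at radius r is drawn at 1 + k1 r^2 times it, then the intrinsics apply), "pose" (4x4, takes a point from camera to world coordinates); the wrist camera has in their place "hand_eye" (4x4, takes a point from camera to tool coordinates, whose origin is the TCP and whose axes are the flange's). Camera axes: x right, y down, z forward; pixel columns grow to the right and rows downward; lengths in m; the calibration is good to about 2 mm. A picture is of the moment at which its call begins: read the wrist's pose just before it. There is no depth.
- bot.hand_in(): hands the job in; it is judged then, once.
Trained networks look in a picture, given as the dict that the camera call returned (one of the last four; its "shot" number tells which), for a name from the list of things; names that differ only in an ending like _2 or _b are one class to them, and where a whole thing is asked for, a point or a joint stands for the part that bears it (a point fixed in the world has none). Each returns a list of dicts, best first, with "confidence" (0 to 1); they miss things now and then, are a little off and sometimes report something else, mostly with a low value. They report only what shows in the picture. A call takes as long as a camera call. They do not tell look-alikes from the thing itself.
- bot.look_for(picture, target): "point" ([x, y, z] in m, in world coordinates, good to about 4 mm: the middle of the surface that is visible of it).
The state is a dict: "t": time; "q": joint angles; "joint_vel": joint speeds; "joint_torque": joint torques, N m; "eef_pos": TCP position; "tool_rot": TCP orientation; "contact_force": force on the tool from outside, world axes, zero at the start; "torque": the same for the moment, N m; "gripper_width": opening from 0.0 (shut) to 1.0 (fully open); "grasp_force": force on a finger pad.
Only numpy, scipy, OpenCV 4.12 (cv2) and the standard library are available. Lean on these libraries where they do the work, as an engineer would, in place of code of your own. Each camera call takes 0.05 s, during which the arm holds its last target. There are 200 camera calls.

## Task

The slide carrier lies dark back up in the nest of the turning stand. Take the orange-handled lifter, slide its blade under the carrier's overhanging edge and tip the carrier over, so that it lies flat on the stand's blue landing pad with its white slide side up; then put the lifter down flat on the worktop and let go. Do not touch the carrier with the gripper or arm, and leave the blower, the vial and the dropper bottle where they are.

Things in the scene. Friction and masses are not known exactly. Their poses are not given: they have to be found in the camera images.
- stand: Low aluminium turning stand, 112 mm (x) by 118 mm (y), fixed to the worktop. Origin at worktop level, at the step between nest and landing deck, midway across; z up, x = turning direction. When the carrier's overhanging front edge is lifted, its far edge rests against the step and it turns about it; past upright it falls over onto the landing pad by itself.
- nest (a point): Stand's nest, point at the front end of its flat floor, 38 mm before the step, top 14 mm above the worktop (axes as the stand's). Grey side rails, inner faces 44 mm either side of the middle, rise 6 mm above the floor. Ahead of this point (stand's -x) is bare worktop, so the carrier's front overhangs with 14 mm free height beneath.
- pad (a point): Centre of the top of the stand's blue landing pad, 17.5 mm above the worktop, 33 mm beyond the step (axes as the stand's). The pad is 66 mm (x) by 104 mm (y) and starts at the step, 3.5 mm higher than the nest floor. An end lip, 5 mm higher than the pad, begins 35 mm beyond this point.
- carrier: Slide carrier, a loose plate of 56 mm (x) by 76 mm (y) by 6 mm (z), about 45 g. Origin at its centre. z points out of the dark back (up at the start), -z out of the white front with two greenish glass slides. At the start its axes are nearly parallel to the stand's, its far edge is 1 to 5 mm short of the step, its front overhangs the nest by about 20 mm.
- lifter: Lifter, 120 g: flat steel blade with upright orange, black-topped grip, lying blade down on the worktop. Origin at the grip's centre, 32 mm above the blade's underside; x towards the blade's front edge, z up. Grip 16 mm thick (y), 24 mm (x), up to 18.5 mm above the origin, standing in a dark foot 30x26 mm whose top is 26 mm below it. Blade 2 mm thick, 50 mm wide, x = -20 to +62 mm.
- lifter_tip (a point): Middle of the upper front edge of the lifter's blade, 62 mm ahead of and 30 mm below the lifter's origin; axes as the lifter's.
- blower: Black rubber blower bulb, 92x47x47 mm, a bystander; origin at the centre of its underside. It lies on the side of the stand that the lifter is not on.
- vial: Glass vial with blue cap, diameter 22, 52 mm tall, a bystander beside the stand; origin at the centre of its underside.
- bottle: Amber dropper bottle with black cap, diameter about 33, 84 mm tall, a bystander beside the stand; origin at the centre of its underside.
There are look-alikes about, which are no part of the job. Leave any pink or turquoise look-alike of the lifter alone.

How it is judged:
By the outcome, as a careful person would: the job done as asked, in the order asked, and still so for the second after the job is handed in, with the robot touching nothing.
It also fails if it takes over 53 s, if anything falls off the work surface, if the arm or the gripper's body presses on something with over 40 N, if the wrist force passes 120 N, or if a joint passes its speed limit or range.

## Working session

There is one attempt and no reset: what is moved stays moved. The work goes in short steps, Python scripts to look and compute and a tool call to move; the robot and the scene stay as the last step left them, time stands still between calls to the robot, and variables do not carry over. Pictures are saved under pics/ and viewed, at most 10 in all, crops included, and the job is handed in when it is done.

Besides the shell and the picture viewer there is one more tool, called as name(argument=value, ...), one argument or row to a line, values as JSON. apply_moves: Moves the arm, as the interface text tells. Its arguments: {"type":"object","properties":{"deltas":{"type":"array","items":{"type":"array"}},"squeeze":{"type":"number"}},"required":["deltas"]}

```bash
ls; mkdir -p pics
cat > h.py <<'E'
from station import bot
import numpy as np, cv2
def save(p,n): cv2.imwrite('pics/'+n+'.png',cv2.cvtColor(p['color'],cv2.COLOR_RGB2BGR))
def und(p,uv):
    K=np.array(p['intrinsics']);d=(np.array(uv,float)-K[:2,2])/[K[0,0],K[1,1]]
    s=d.copy()
    for _ in range(20): s=d/(1+p['k1']*(s@s))
    return s
def world(p,uv,z,T=None):
    T=np.array(p['pose']) if T is None else T
    s=und(p,uv);r=T[:3,:3]@[s[0],s[1],1];o=T[:3,3]
    return o+r*(z-o[2])/r[2]
def proj(p,X,T=None):
    T=np.array(p['pose']) if T is None else T
    c=T[:3,:3].T@(np.array(X)-T[:3,3]);s=c[:2]/c[2];s=s*(1+p['k1']*(s@s))
    K=np.array(p['intrinsics']);return s*[K[0,0],K[1,1]]+K[:2,2]
def wristT(p,o):
    from scipy.spatial.transform import Rotation as R
    w,x,y,z=o['tool_rot'];T=np.eye(4);T[:3,:3]=R.from_quat([x,y,z,w]).as_matrix();T[:3,3]=o['eef_pos']
    return T@np.array(p['hand_eye'])
E
python3 - <<'E'
from h import *
o=bot.get_obs();print(o)
for c in('top','side'):
    p=bot.read_camera(c);save(p,c+'0')
    for n in('stand','carrier','lifter','lifter_tip','blower','vial','bottle','nest','pad'):
        try: print(c,n,[(np.round(d['point'],3).tolist(),round(d['confidence'],2),proj(p,d['point']).round().tolist()) for d in bot.look_for(p,n)][:4])
        except Exception as e: print(n,e)
print(bot.get_obs()['t'])
E
```

```text
pics
{'t': 0.0, 'q': array([-1.21307882,  0.47782441,  0.02236092,  1.55644508, -0.01147546,
        1.1092981 , -0.08310138]), 'joint_vel': array([-0.00137539, -0.00102254, -0.00082435, -0.00051386,  0.00017725,
        0.00019241, -0.00015718]), 'joint_torque': array([ 1.04792889e-05, -5.96465743e+01,  1.60817385e+00, -2.81196874e+01,
        1.25771365e-02,  9.68335080e-03,  1.52168752e-05]), 'eef_pos': array([0.30294532, 0.60253984, 0.23031253]), 'tool_rot': array([-1.29631844e-04,  2.30802571e-01,  9.73000165e-01, -9.14107351e-04]), 'contact_force': array([-0.07840383, -0.30977454,  1.34749343]), 'torque': array([-0.03950573, -0.03897704,  0.03011924]), 'grasp_force': 0.0, 'gripper_width': 0.9987346818108882}
top stand [([0.677, -0.106, 0.017], 0.97, [293.0, 155.0])]
top carrier [([0.617, -0.117, 0.022], 0.87, [299.0, 178.0]), ([0.529, 0.28, 0.005], 0.22, [138.0, 218.0])]
top lifter [([0.511, 0.164, -0.001], 0.95, [185.0, 225.0]), ([0.413, 0.298, 0.003], 0.71, [129.0, 266.0]), ([0.526, 0.278, -0.002], 0.66, [139.0, 219.0])]
top lifter_tip [([0.509, 0.162, 0.005], 0.92, [186.0, 2
[... 425 characters left out ...]
.013], 0.91, [297.0, 247.0]), ([0.457, -0.292, 0.036], 0.31, [193.0, 296.0])]
side carrier [([0.616, -0.122, 0.017], 0.95, [271.0, 244.0])]
side lifter [([0.514, 0.276, 0.005], 0.73, [231.0, 160.0]), ([0.398, 0.285, 0.004], 0.71, [193.0, 159.0]), ([0.518, 0.161, 0.004], 0.6, [231.0, 181.0])]
side lifter_tip [([0.516, 0.274, 0.001], 0.84, [232.0, 161.0]), ([0.517, 0.162, 0.003], 0.62, [231.0, 181.0]), ([0.403, 0.286, 0.003], 0.57, [194.0, 160.0])]
side blower [([0.456, -0.294, 0.035], 0.73, [193.0, 297.0])]
side vial [([0.64, -0.014, 0.031], 0.6, [279.0, 210.0])]
side bottle [([0.65, -0.25, 0.045], 0.77, [290.0, 275.0])]
side nest [([0.68, -0.127, 0.017], 0.6, [299.0, 245.0])]
side pad []
1.0
```

Run:
```python
import cv2
a=cv2.imread('pics/top0.png')[110:310,100:420];cv2.imwrite('pics/top0c.png',cv2.resize(a,(800,500),interpolation=cv2.INTER_CUBIC))
a=cv2.imread('pics/side0.png')[130:330,150:400];cv2.imwrite('pics/side0c.png',cv2.resize(a,(750,600),interpolation=cv2.INTER_CUBIC))
```

```text
(no output)
```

View pics/top0c.png

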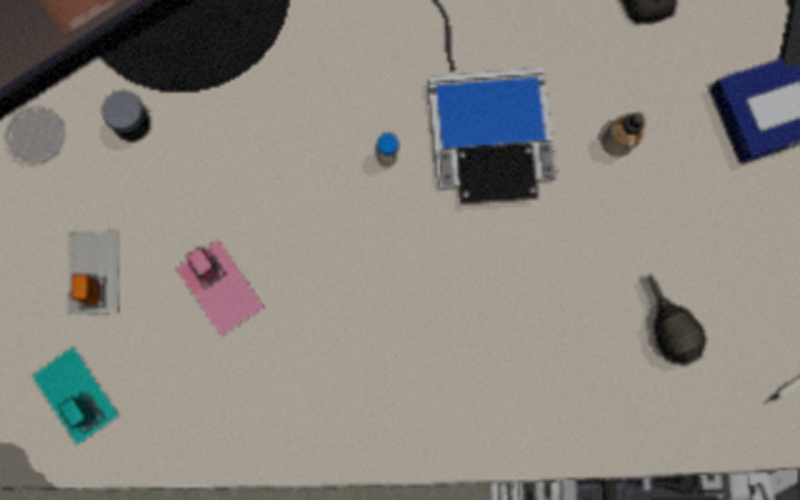

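View pics/side0c.png

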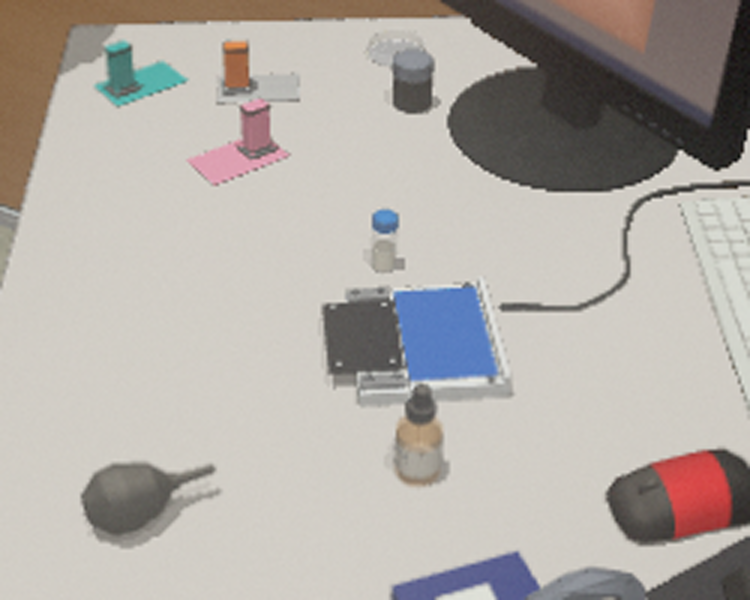

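Run:
```python
from h import *
p=bot.read_camera('top')
print(np.array(p['pose']).round(3)[:3,3])
f=lambda L,z:[world(p,(99.8+u/2.5,109.8+v/2.5),z)[:2].round(4).tolist() for u,v in L]
print('blade',f([(68,232),(118,230),(119,314),(68,316)],.002))
print('grip top',f([(83,275),(83,300)],.05))
hsv=cv2.cvtColor(p['color'],cv2.COLOR_RGB2HSV)
def rect(m,z,roi):
    k=np.zeros_like(m);k[roi]=m[roi];c=max(cv2.findContours(k,0,2)[0],key=cv2.contourArea)
    W=np.array([world(p,q[0],z)[:2] for q in c],np.float32)*1000
    r=cv2.minAreaRect(W);print(len(c),r,cv2.boxPoints(r).round(1).tolist())
roi=np.s_[130:200,260:330]
rect(((hsv[...,0]>100)&(hsv[...,0]<130)&(hsv[...,1]>130)).astype(np.uint8),.0175,roi)
rect((hsv[...,2]<70).astype(np.uint8),.020,roi)
```

```text
[0.368 0.014 0.982]
blade [[0.5685, 0.3093], [0.5695, 0.2587], [0.486, 0.2555], [0.4847, 0.3063]]
grip top [[0.5173, 0.2789], [0.4938, 0.2782]]
35 ((676.886962890625, -112.97883605957031), (66.78657531738281, 102.29828643798828), 3.285120725631714) [[640.5999755859375, -63.79999923706055], [646.5, -166.0], [713.2000122070312, -162.10000610351562], [707.2999877929688, -60.0]]
38 ((615.3926391601562, -115.29544830322266), (55.84769058227539, 75.09626007080078), 2.64620041847229) [[585.7999877929688, -79.0999984741211], [589.2000122070312, -154.10000610351562], [645.0, -151.5], [641.5999755859375, -76.5]]
```

apply_moves(
  deltas=[
    [0, [-0.98, -0.588, 0.0], -0.0806],
    [0, [-0.98, -0.588, 0.0], -0.0806],
    [0, [-0.98, -0.588, 0.0], -0.0806],
    [0, [-0.98, -0.588, 0.0], -0.0806],
    [0, [-0.98, -0.588, 0.0], -0.0806],
    [0, [-0.98, -0.588, 0.0], -0.0806],
  ],
)

```text
t: 1.65
eef_pos: [0.4295, 0.4046, 0.2316]
tool_rot: [0.001, -0.016, 1.0, -0.001]
contact_force: [-0.5, 0.9, 0.7]
gripper_width: 1.002
grasp_force: 0.0
```

```bash
cat >> h.py <<'E'
def go(xyz,yaw):
    "shift/turn in move units to put the TCP at xyz with tool y at 90deg+yaw(deg)"
    from scipy.spatial.transform import Rotation as R
    o=bot.get_obs();w,x,y,z=o['tool_rot'];M=R.from_quat([x,y,z,w]).as_matrix()
    t=yaw-np.degrees(np.arctan2(-M[0,1],M[1,1]))
    print('t',o['t'],'eef',o['eef_pos'].round(4),'F',o['contact_force'].round(1),'w',o['gripper_width'],o['grasp_force'])
    print('shift',(M.T@(np.array(xyz)-o['eef_pos'])/.2).round(4),'turn',round(-t/360,4))
E
python3 -c "
from h import *
go([.507,.281,.17],2.3)"
```

```text
t 1.65 eef [0.4295 0.4046 0.2316] F [-0.5  0.9  0.7] w 1.0022116308175444 0.0
shift [-0.367  -0.6293  0.31  ] turn -0.0013
```

apply_moves(
  deltas=[
    [0, [-0.367, -0.63, 0.31], 0],
    [0, [-0.367, -0.63, 0.31], 0],
    [0, [-0.367, -0.63, 0.31], 0],
    [0, [-0.367, -0.63, 0.31], 0],
    [0, [-0.367, -0.63, 0.31], 0],
    [0, [-0.367, -0.63, 0.31], 0],
    [0, [-0.367, -0.63, 0.31], 0],
  ],
)

```text
t: 2.35
eef_pos: [0.5031, 0.2898, 0.17]
tool_rot: [0.0, -0.022, 1.0, 0.001]
contact_force: [0.6, -0.5, -0.0]
gripper_width: 0.998
grasp_force: 0.0
```

Run:
```python
from h import *
o=bot.get_obs();p=bot.read_camera('wrist');save(p,'w1');T=wristT(p,o)
go([.507,.281,.014],2.3)
print([(d['point'],d['confidence'],proj(p,d['point'],T)) for d in bot.look_for(p,'lifter')+bot.look_for(p,'lifter_tip')])
for X in [(-20,25,-30),(-20,-25,-30),(62,25,-30),(62,-25,-30),(12,8,18.5),(-12,-8,18.5),(12,-8,18.5),(-12,8,18.5)]:
    a=np.radians(2.2);x,y,z=np.array(X)/1000
    W=[.5065+x*np.cos(a)-y*np.sin(a),.2815+x*np.sin(a)+y*np.cos(a),.032+z];u=proj(p,W,T);print(X,u.round())
    cv2.circle(p['color'],tuple(int(i) for i in u.round()),2,(255,0,0),1)
save(p,'w1m')
```

```text
t 2.4 eef [0.5032 0.2895 0.17  ] F [ 0.6  0.5 -0.5] w 0.9992989427046711 0.0
shift [-0.0167 -0.0447  0.78  ] turn 0.0006
[([0.5168, 0.1672, 0.0013], 0.69, array([158.04899964, 181.38053186])), ([0.4057, 0.2976, -0.0003], 0.64, array([270.86739268,  88.8124794 ])), ([0.5151, 0.2876, -0.0018], 0.61, array([257.68834824, 183.70967237])), ([0.5119, 0.1592, 0.0009], 0.88, array([151.24254198, 177.0641392 ])), ([0.517, 0.2879, 0.0027], 0.71, array([257.83384527, 186.17319698])), ([0.4101, 0.3042, 0.0009], 0.64, array([276.63977502,  93.23627911]))]
(-20, 25, -30) [274. 161.]
(-20, -25, -30) [232. 161.]
(62, 25, -30) [273. 225.]
(62, -25, -30) [233. 225.]
(12, 8, 18.5) [259. 199.]
(-12, -8, 18.5) [244. 177.]
(12, -8, 18.5) [244. 199.]
(-12, 8, 18.5) [259. 177.]
```

View pics/w1m.png

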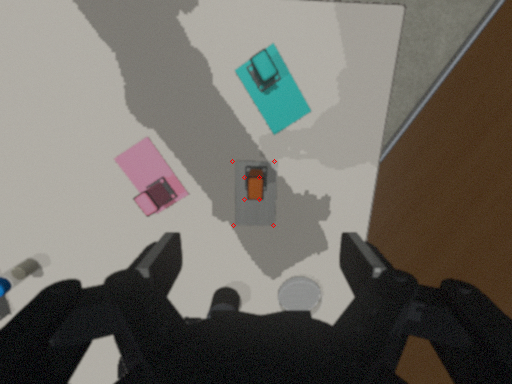

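apply_moves(
  deltas=[
    [0, [-0.018, -0.028, 0.2], 0],
    [0, [-0.018, -0.028, 0.4], 0],
    [0, [-0.018, -0.028, 0.55], 0],
    [0, [-0.018, -0.028, 0.65], 0],
    [0, [-0.018, -0.028, 0.72], 0],
    [0, [-0.018, -0.028, 0.77], 0],
    [0, [-0.018, -0.028, 0.78], 0],
    [0, [-0.018, -0.028, 0.78], 0],
  ],
)

```text
t: 3.3
eef_pos: [0.5081, 0.282, 0.0137]
tool_rot: [0.0, -0.02, 1.0, 0.0]
contact_force: [-0.2, -1.2, 0.2]
gripper_width: 1.003
grasp_force: 0.0
```

apply_moves(
  deltas=[
    [0.9, [0, 0, 0], 0],
    [0.9, [0, 0, 0], 0],
    [0.9, [0, 0, 0], 0],
    [0.9, [0, 0, 0], 0],
    [0.9, [0, 0, 0], 0],
    [0.9, [0, 0, 0], 0],
    [0.9, [0, 0, 0], 0],
    [0.9, [0, 0, 0], 0],
    [0.9, [0, 0, 0], 0],
    [0.9, [0, 0, 0], 0],
  ],
  squeeze=60,
)

```text
t: 4.3
eef_pos: [0.508, 0.2819, 0.0137]
tool_rot: [0.0, -0.02, 1.0, 0.0]
contact_force: [0.0, 0.1, 4.7]
gripper_width: 0.18
grasp_force: 59.3
```

apply_moves(
  deltas=[
    [0.9, [0, 0, -0.1], 0],
    [0.9, [0, 0, -0.25], 0],
    [0.9, [0, 0, -0.4], 0],
    [0.9, [0.04, -0.2, -0.4], 0],
    [0.9, [0.07, -0.4, -0.4], 0],
    [0.9, [0.07, -0.6, -0.4], 0],
    [0.9, [0.07, -0.8, -0.4], 0],
    [0.9, [0.07, -1.0, -0.4], 0],
    [0.9, [0.07, -1.0, -0.4], 0],
  ],
)

```text
t: 5.2
eef_pos: [0.5011, 0.0741, 0.0928]
tool_rot: [-0.001, -0.016, 1.0, -0.002]
contact_force: [-0.2, 0.0, -1.1]
gripper_width: 0.183
grasp_force: 58.8
```

apply_moves(
  deltas=[
    [0.9, [0.08, -0.2, 0], -0.002],
    [0.9, [0.08, -0.4, 0], -0.002],
    [0.9, [0.08, -0.6, 0], -0.002],
    [0.9, [0.08, -0.8, 0], -0.002],
    [0.9, [0.08, -0.95, 0], -0.002],
    [0.9, [0.08, -1.0, 0], -0.002],
    [0.9, [0.08, -1.0, 0], -0.002],
    [0.9, [0.08, -1.0, 0], -0.002],
    [0.9, [0.08, -1.0, 0], -0.002],
    [0.9, [0.08, -1.0, 0], -0.002],
  ],
)

```text
t: 6.2
eef_pos: [0.4941, -0.1176, 0.0932]
tool_rot: [-0.0, -0.028, 1.0, 0.0]
contact_force: [-0.5, 0.1, -1.6]
gripper_width: 0.177
grasp_force: 58.9
```

```bash
python3 -c "
from h import *
go([.4945,-.1215,.0187],3)"
```

```text
t 6.2 eef [ 0.4941 -0.1176  0.0932] F [-0.5  0.1 -1.6] w 0.17695346358254424 58.863312005996704
shift [-0.0009 -0.0199  0.3726] turn 0.0005
```

Descend, then look.

apply_moves(
  deltas=[
    [0.9, [0, -0.02, 0.1], 0],
    [0.9, [0, -0.02, 0.2], 0],
    [0.9, [0, -0.02, 0.3], 0],
    [0.9, [0, -0.02, 0.36], 0],
    [0.9, [0, -0.02, 0.372], 0],
    [0.9, [0, -0.02, 0.372], 0],
    [0.9, [0, -0.02, 0.372], 0],
  ],
)

```text
t: 6.9
eef_pos: [0.4949, -0.1232, 0.0196]
tool_rot: [0.001, -0.027, 1.0, -0.0]
contact_force: [0.1, -0.2, -0.6]
gripper_width: 0.179
grasp_force: 58.9
```

Run:
```python
from h import *
go([.5,-.1215,.0187],3)
for c in('top','side'):
    p=bot.read_camera(c)
    # predicted tip corners & carrier front corners
    o=bot.get_obs();e=o['eef_pos'];a=np.radians(3)
    for X in [(62,25),(62,-25)]:
        x,y=np.array(X)/1000;x-=.0015
        print(c,X,proj(p,[e[0]+x*np.cos(a)-y*np.sin(a),e[1]+x*np.sin(a)+y*np.cos(a),e[2]+.0183-.03]).round(1))
    for X in [(.5858,-.0791,.02),(.5892,-.1541,.02)]: print(c,X,proj(p,X).round(1))
    a=p['color'][130:230,240:340] if c=='top' else p['color'][195:295,200:333]
    a=cv2.resize(a,None,fx=6 if c=='top' else 6,fy=6,interpolation=cv2.INTER_CUBIC)
    save({'color':a},c+'2c')
```

```text
t 6.9 eef [ 0.4949 -0.1232  0.0196] F [ 0.1 -0.2 -0.6] w 0.17942331883454868 58.86529505252838
shift [-0.0258  0.0072  0.0047] turn 0.0002
top (62, 25) [290.7 204.3]
top (62, -25) [311.  202.8]
top (0.5858, -0.0791, 0.02) [284.1 190.7]
top (0.5892, -0.1541, 0.02) [314.7 188.6]
side (62, 25) [243.7 240.1]
side (62, -25) [244.7 254.6]
side (0.5858, -0.0791, 0.02) [257.2 231.4]
side (0.5892, -0.1541, 0.02) [259.2 253. ]
```

View pics/top2c.png

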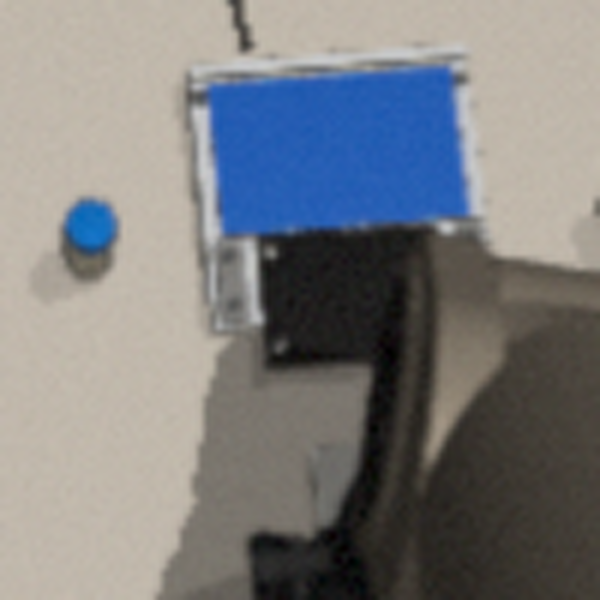

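View pics/side2c.png

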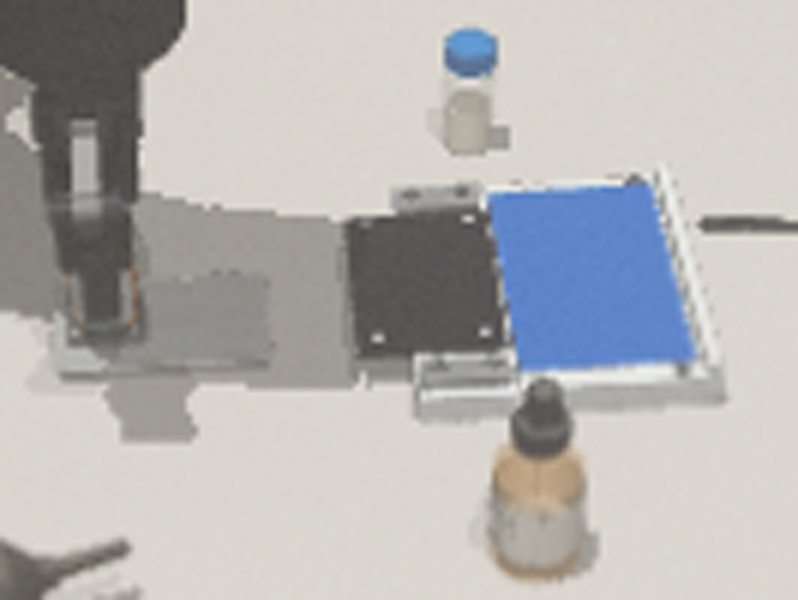

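apply_moves(
  deltas=[
    [0.9, [-0.04, 0.01, 0], 0],
    [0.9, [-0.08, 0.01, 0], 0],
    [0.9, [-0.12, 0.01, 0], 0],
    [0.9, [-0.16, 0.01, 0], 0],
    [0.9, [-0.19, 0.01, 0], 0],
    [0.9, [-0.21, 0.01, 0], 0],
    [0.9, [-0.21, 0.01, 0], 0],
    [0.9, [-0.21, 0.01, 0], 0],
  ],
)

```text
t: 7.8
eef_pos: [0.5357, -0.1191, 0.0187]
tool_rot: [-0.0, -0.027, 1.0, 0.0]
contact_force: [-0.5, -0.5, -1.2]
gripper_width: 0.177
grasp_force: 58.9
```

Run:
```python
from h import *
go([.539,-.12,.0187],3)
p=bot.read_camera('side');a=cv2.resize(p['color'][205:285,200:330],None,fx=6,fy=6,interpolation=cv2.INTER_CUBIC);save({'color':a},'side3')
```

```text
t 7.8 eef [ 0.5357 -0.1191  0.0187] F [-0.5 -0.5 -1.2] w 0.17744455650064164 58.86493921279907
shift [-0.0161 -0.0056  0.0002] turn 0.0001
```

View pics/side3.png

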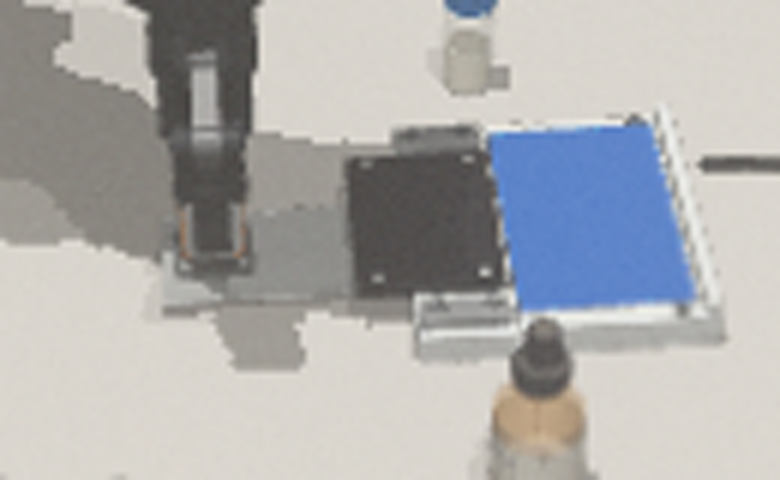

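apply_moves(
  deltas=[
    [0.9, [0, 0, -0.02], 0],
    [0.9, [0, 0, -0.04], 0],
    [0.9, [-0.002, 0, -0.068], 0],
    [0.9, [-0.004, 0, -0.095], 0],
    [0.9, [-0.012, 0, -0.125], 0],
    [0.9, [-0.022, 0, -0.153], 0],
    [0.9, [-0.037, 0, -0.179], 0],
    [0.9, [-0.055, 0, -0.203], 0],
    [0.9, [-0.077, 0, -0.224], 0],
    [0.9, [-0.1, 0, -0.243], 0],
    [0.9, [-0.1, 0, -0.243], 0],
    [0.9, [-0.1, 0, -0.243], 0],
  ],
)

```text
t: 9.05
eef_pos: [0.556, -0.1179, 0.0674]
tool_rot: [-0.0, -0.027, 1.0, 0.0]
contact_force: [0.0, 0.5, -1.7]
gripper_width: 0.181
grasp_force: 58.9
```

Run:
```python
from h import *
go([.5557,-.1191,.0673],3)
p=bot.read_camera('side');a=cv2.resize(p['color'][185:285,200:330],None,fx=6,fy=6,interpolation=cv2.INTER_CUBIC);save({'color':a},'side4')
```

```text
t 9.05 eef [ 0.556  -0.1179  0.0674] F [ 0.   0.5 -1.7] w 0.1812427059103283 58.863345980644226
shift [ 0.002  -0.0059  0.0005] turn 0.0001
```

View pics/side4.png

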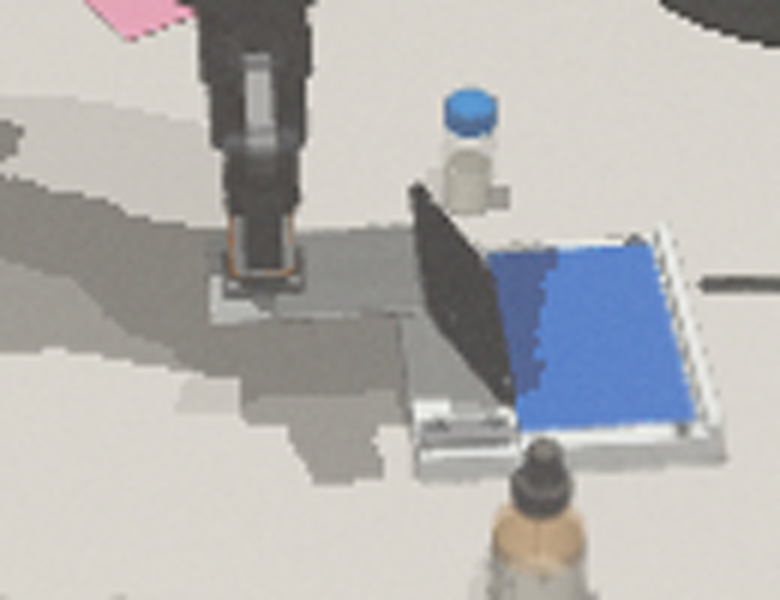

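apply_moves(
  deltas=[
    [0.9, [-0.026, 0, -0.015], 0],
    [0.9, [-0.053, 0, -0.027], 0],
    [0.9, [-0.075, 0, -0.033], 0],
    [0.9, [-0.095, 0, -0.037], 0],
    [0.9, [-0.113, 0, -0.04], 0],
    [0.9, [-0.13, 0, -0.04], 0],
    [0.9, [-0.15, 0, -0.039], 0],
    [0.9, [-0.172, 0, -0.037], 0],
    [0.9, [-0.195, 0, -0.03], 0],
    [0.9, [-0.21, 0, -0.022], 0],
    [0.9, [-0.21, 0, -0.022], 0],
  ],
)

```text
t: 10.2
eef_pos: [0.5983, -0.1156, 0.0716]
tool_rot: [-0.0, -0.027, 1.0, 0.0]
contact_force: [-0.5, -0.8, -1.7]
gripper_width: 0.182
grasp_force: 58.9
```

apply_moves(
  deltas=[
    [0.9, [0.05, 0, -0.05], 0],
    [0.9, [0.2, 0, -0.1], 0],
    [0.9, [0.4, 0, -0.1], 0],
    [0.9, [0.6, 0, -0.1], 0],
    [0.9, [0.6, 0, -0.1], 0],
    [0.9, [0.6, 0, -0.1], 0],
  ],
)

```text
t: 10.8
eef_pos: [0.4771, -0.1224, 0.0927]
tool_rot: [0.0, -0.026, 1.0, -0.0]
contact_force: [1.8, 0.6, -0.5]
gripper_width: 0.185
grasp_force: 58.9
```

Run:
```python
from h import *
go([.475,-.06,.014],3)
p=bot.read_camera('side');a=cv2.resize(p['color'][185:285,200:330],None,fx=6,fy=6,interpolation=cv2.INTER_CUBIC);save({'color':a},'side5')
```

```text
t 10.8 eef [ 0.4771 -0.1224  0.0927] F [ 1.8  0.6 -0.5] w 0.18533249372735544 58.85905086994171
shift [-0.0058  0.3123  0.3937] turn -0.0
```

View pics/side5.png

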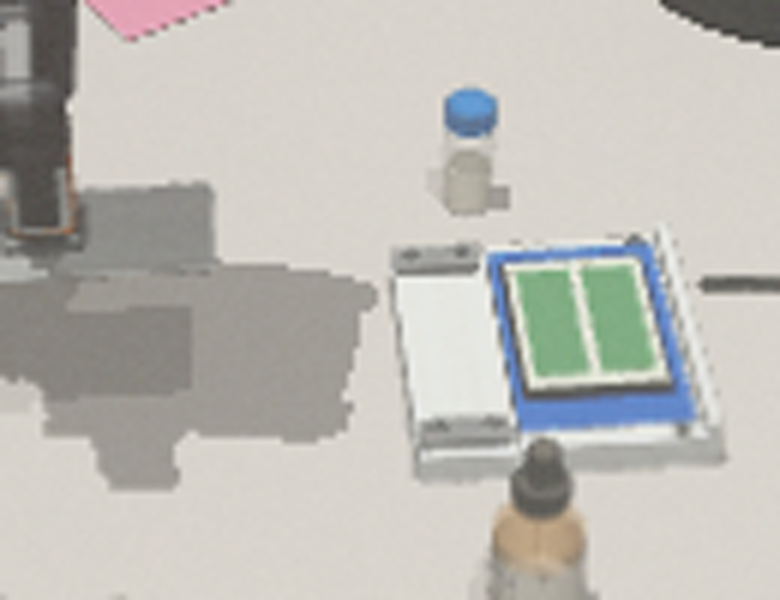

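apply_moves(
  deltas=[
    [0.9, [0, 0.15, 0.1], 0],
    [0.9, [0, 0.31, 0.2], 0],
    [0.9, [0, 0.31, 0.3], 0],
    [0.9, [0, 0.31, 0.35], 0],
    [0.9, [0, 0.31, 0.38], 0],
    [0.9, [0, 0.31, 0.388], 0],
    [0.9, [0, 0.31, 0.392], 0],
    [0.9, [0, 0.31, 0.395], 0],
    [0.9, [0, 0.31, 0.395], 0],
    [0.9, [0, 0.31, 0.395], 0],
  ],
)

```text
t: 11.85
eef_pos: [0.4755, -0.0608, 0.0136]
tool_rot: [0.001, -0.026, 1.0, -0.0]
contact_force: [-0.4, -3.3, 5.5]
gripper_width: 0.183
grasp_force: 59.7
```

Upward force shows that the blade is touching the worktop; releasing.

apply_moves(
  deltas=[
    [0.6, [0, 0, 0], 0],
    [0.3, [0, 0, 0], 0],
    [0, [0, 0, 0], 0],
    [0, [0, 0, 0], 0],
    [0, [0, 0, 0], 0],
    [0, [0, 0, 0], 0],
    [0, [0, 0, 0], 0],
    [0, [0, 0, 0], 0],
  ],
)

```text
t: 12.65
eef_pos: [0.4749, -0.0602, 0.0129]
tool_rot: [0.0, -0.027, 1.0, 0.0]
contact_force: [-0.3, -0.1, 0.3]
gripper_width: 1.002
grasp_force: 0.0
```

apply_moves(
  deltas=[
    [0, [0, 0, -0.05], 0],
    [0, [0, 0, -0.15], 0],
    [0, [0, 0, -0.35], 0],
    [0, [0, 0, -0.55], 0],
    [0, [0, 0, -0.75], 0],
    [0, [0, 0, -0.75], 0],
    [0, [0, 0, -0.75], 0],
    [0, [0, 0, -0.75], 0],
  ],
)

```text
t: 13.45
eef_pos: [0.4739, -0.0601, 0.1622]
tool_rot: [-0.001, -0.027, 1.0, 0.0]
contact_force: [0.1, -0.0, -0.9]
gripper_width: 1.003
grasp_force: 0.0
```

Run:
```python
from h import *
go([.475,-.06,.16],3)
p=bot.read_camera('side');a=cv2.resize(p['color'][135:335,150:350],None,fx=3,fy=3,interpolation=cv2.INTER_CUBIC);save({'color':a},'side6')
```

```text
t 13.45 eef [ 0.4739 -0.0601  0.1622] F [ 0.1 -0.  -0.9] w 1.003014103942173 0.0
shift [-0.0053  0.0003  0.011 ] turn 0.0001
```

View pics/side6.png

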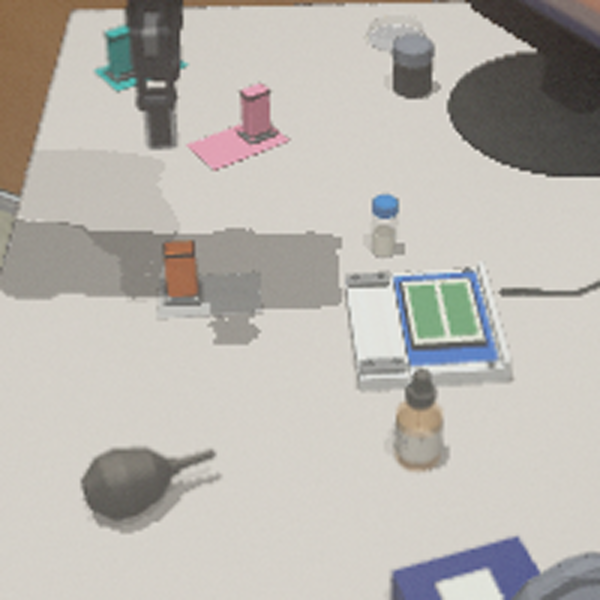

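The lifter stands flat at about (180,280) in the crop. The carrier lies white side up on the blue pad at about (443,310), and the bystanders haven't moved.

```bash
python3 -c "
from station import bot
print(bot.hand_in())"
```

```text
the job is handed in; nothing more can be done
None
```

The carrier lies flat on the blue landing pad with its white slide side up, the lifter is down flat on the worktop and released, and the blower, vial and bottle were left where they stood; the job was handed in at about 13.5 s.

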